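Thread the bean hopper back onto the bar's coffee grinder

ROBOT

A 6-joint arm with a two-finger parallel gripper is mounted at the origin on a cart in front of the work surface, level with it; the furniture and walls round the work are solid. World frame = base frame: x ahead of the robot, y to its left, z up, the work surface at z = 0. Lengths are in m, angles in rad, forces in N, time in s.
With the tool pointing down it reaches from about 0.325 to 0.75 m from the base axis. Payload 7.6 kg.
Tool frame: the origin (TCP) lies at the very end of the fingers, on their centre line; the grasp point (between the pads) lies r.pinch_z behind it (r.pinch_z is the distance from the TCP to the grasp point, in m); z points along the fingers, y is the direction in which the jaws open and shut (so a half turn about z gives the same grasp; the last joint's range is limited). The gripper opens to 85 mm and grips with 20 to 120 N. Pads are 22 mm wide; open, the fingers measure 114 mm over their backs; the gripper's body (76 mm by 85 mm) begins 54 mm behind the grasp point. The pads swing forward as they close: fully open they stand 13 mm farther back than shut.
Start: joints at [-1.212, 0.052, 1.401, -0, 1.689, -0.07], TCP at [0.218, -0.477, 0.231] pointing down, gripper open.
Joint ranges: [-2.9, 2.9], [-0.91, 2.17], [0.12, 2.37], [-1.06, 4.2], [0.26, 2.73], [-2.93, 2.93]. Speed limits (rad/s): [2.57, 2.57, 3.01, 3.14, 3.14, 3.14].

INTERFACE

Orientations are given as a unit quaternion [x, y, z, w].
In Python, from cell import r, viewer gives the robot as it stands. Calls block until the motion is done:
- r.reach(position, orientation): joint-space move of the TCP to a pose.
- r.move_l(position, ori=None, rate=0.15, stop_force=None): straight line of the TCP; ori=None keeps the orientation; rate is the mean speed in m/s. With stop_force (N) it stops when the force on the tool has changed by that much, and returns True; else False.
- r.movej(angles): joint-space move.
- r.move_gripper(opening, f_grip=None): finger opening in m; f_grip is the grip in N (None keeps the last); returns when the fingers have stopped.
- r.dwell(seconds).
- r.ik(position, orientation): joint angles nearest the present ones, or None.
- viewer.capture(name): name is "scene" or "top" or "wrist"; returns a dict with "image" (400x640x3 uint8, blue, green, red), "K" (3x3 intrinsics, pixels), "dist" ([k1, k2, p1, p2, k3] as OpenCV has them; the pictures are not rectified), "world_to_cam" (4x4, takes a point from world to camera coordinates); the wrist camera has in their place "hand_eye" (4x4, takes a point from camera to tool coordinates, whose origin is the TCP and whose axes are the flange's). Camera axes: x right, y down, z forward; pixel columns grow to the right and rows downward; lengths in m; the calibration is good to about 2 mm. A picture is of the moment at which its call begins: read the wrist's pose just before it. There is no depth.
A pose or a line that the arm cannot do raises r.IKError and nothing moves.
- r.close_job(): hands the job in, once; it reports no verdict.
Readings, each from a call of its own:
- r.read_time(): time.
- r.read_joint_positions(): joint angles.
- r.read_qd(): joint speeds.
- r.read_effort(): joint torques, N m.
- r.read_tcp_pos(): TCP position.
- r.read_ee_rot(): TCP orientation.
- r.read_wrist_force(): force on the tool from outside, world axes, zero at the start.
- r.read_torque(): the same for the moment, N m.
- r.read_gripper_width(): finger opening in m.
Only numpy, scipy, OpenCV 4.12 (cv2) and the standard library are available. Lean on these libraries where they do the work, as an engineer would, in place of code of your own. Each camera call takes 0.05 s, during which the arm holds its last target.

TASK

The coffee grinder's bean hopper was washed and set back loosely: it stands proud of its collar with its thread not caught. Turn it by its marked wing grip, first back (counter-clockwise seen from above) until it drops into the thread, then forward (clockwise) to the stop so that it sits locked and flush, and only then push the red-tipped shutter fully in, so that the hopper is ready to be filled. Keep the hopper on the grinder all the while, and leave the dosing cup and the other things on the bar where they stand.

Things in the scene. Friction and masses are not known exactly. Their poses are not given: they have to be found in the camera images.
- collar (a point): Centre of the top face of the steel collar (ring, 92 mm across) on the grey coffee grinder's head, 205 mm above the worktop. z up, x to the grinder's back, -x its front with the spout. The grinder (195 x 136 mm, 205 high) is fixed; the head's top is 21 mm below the collar top.
- hopper: Smoke-coloured open bean hopper with black flange, loose, about 0.4 kg. Origin: on its axis, underside of the 92 mm flange; z up, +x along the white-marked wing. Rim 104 mm wide, 51 mm above the origin. Its neck with three lugs sits in the collar: origin 12.7 mm above the collar top at first (lugs lying on the lips of the thread), about 3 mm once dropped in, 0 (flush) when locked.
- wing_grip (a point): Middle of the white-marked black wing grip, the one on the robot's right: 68 mm from the hopper's axis, 14 mm above its origin. The wing is an upright radial fin, 10 mm thick, 32 to 84 mm from the axis, 3 to 25 mm above the origin; the point's x points outward along it. An equal wing without mark is opposite. A few N sideways here turn the hopper.
- locked_mark (a point): Where wing_grip lies when the hopper is locked at its end stop: above the red dot on the grinder's head, right front of the hopper. Fixed to the grinder, 68 mm from the collar's axis, 14 mm above the collar top.
- open_mark (a point): Above the white dot on the head, like locked_mark but 60 deg counter-clockwise of it. The hopper drops by itself into the thread when the marked wing points within 11 deg of here; once dropped it is stopped 11 deg past this mark, and turning it clockwise from there draws it down to the end stop. At first the wing is 20 to 60 deg clockwise of this mark.
- shutter (a joint): Travel of the hopper's steel shutter plate, m: 0 fully out (open), 0.030 fully in (shut, at its stop). Slides toward the hopper's axis, radially; about 1.5 N of friction, stays where left. 70 deg clockwise of the marked wing, so it faces the robot side when the hopper is locked.
- shutter_pad (a point): Centre of the outer face of the shutter's red push pad (28 mm wide, 20 mm high, 6 mm thick), 13 mm above the hopper's origin, 92 mm from the hopper's axis when out and 62 mm when in; x points outward, away from the axis. Moves with the shutter.
- dosing_cup: Steel cup, 68 mm wide, 80 mm high, on the grinder's tray under the spout. Origin under its centre. Not to be disturbed.
- white_cup: White espresso cup with handle, 50 mm high, on the left of the bar. Origin at its underside. Bystander.
- blue_cup: Espresso cup, blue inside, 50 mm high, on the left of the bar. Origin at its underside. Bystander.
- salt: Glass salt shaker with steel top, 44 mm wide, 90 mm high, left of the grinder. Origin under its centre. Bystander.
- tumbler: Black glass tumbler, 70 mm wide, 85 mm high, left behind the grinder. Origin under its centre. Bystander.
- jigger: Steel double jigger, 45 mm wide, 85 mm high, behind the grinder. Origin under its centre. Bystander.

How it is judged:
By the outcome, as a careful person would: the job done as asked, in the order asked, and still so for the second after the job is handed in, with the robot touching nothing.
It also fails if it takes over 51 s, if anything falls off the work surface, if the arm or the gripper's body presses on something with over 40 N, if the wrist force passes 120 N, or if a joint passes its speed limit or range.

## Working session

There is one attempt and no reset: what is moved stays moved. The work goes in short steps, each a Python script; the robot and the scene stay as the last script left them, time stands still between calls to the robot, and variables do not carry over. Pictures are saved under pics/ and viewed, and the job is handed in when it is done.

```bash
ls; mkdir -p pics; python3 - <<'E'
from cell import r, viewer
import cv2, numpy as np
np.set_printoptions(precision=4,suppress=True)
for n in ["scene","top","wrist"]:
    d=viewer.capture(n); cv2.imwrite(f"pics/{n}0.png",d["image"])
    print(n,d["K"],d["dist"],d.get("world_to_cam",d.get("hand_eye")))
print(r.read_time(),r.pinch_z,r.read_ee_rot(),r.read_tcp_pos(),r.read_gripper_width())
E
```

```text
pics
scene [[370.0112   0.     321.5654]
 [  0.     370.0112 202.5557]
 [  0.       0.       1.    ]] [-0.0818  0.      0.      0.      0.    ] [[ 0.9951  0.0956 -0.0234 -0.6435]
 [ 0.0337 -0.5548 -0.8313  0.2111]
 [-0.0925  0.8265 -0.5553  1.011 ]
 [ 0.      0.      0.      1.    ]]
top [[385.7819   0.     321.1671]
 [  0.     385.7819 200.6008]
 [  0.       0.       1.    ]] [-0.0897  0.      0.      0.      0.    ] [[ 0.4527 -0.8917  0.0016 -0.1235]
 [-0.8545 -0.4343 -0.285   0.6671]
 [ 0.2548  0.1277 -0.9585  0.8138]
 [ 0.      0.      0.      1.    ]]
wrist [[318.4536   0.     321.2759]
 [  0.     318.4536 197.6955]
 [  0.       0.       1.    ]] [-0.0527  0.      0.      0.      0.    ] [[ 0.0004 -0.9583 -0.2858  0.0734]
 [ 1.      0.0002  0.0006 -0.0005]
 [-0.0006 -0.2858  0.9583 -0.142 ]
 [ 0.      0.      0.      1.    ]]
0.15 0.0187 [ 0.9771  0.2127 -0.0001 -0.0006] [ 0.2182 -0.4773  0.2307] 0.08535158866500242
```

View pics/scene0.png

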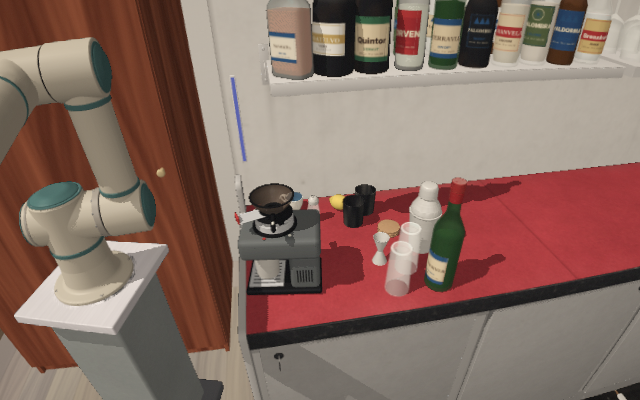

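View pics/top0.png

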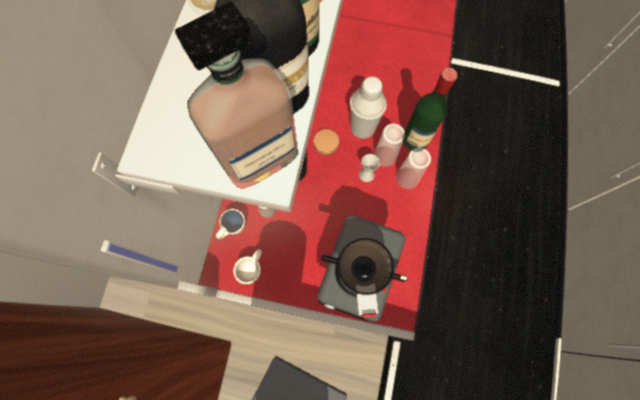

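View pics/wrist0.png

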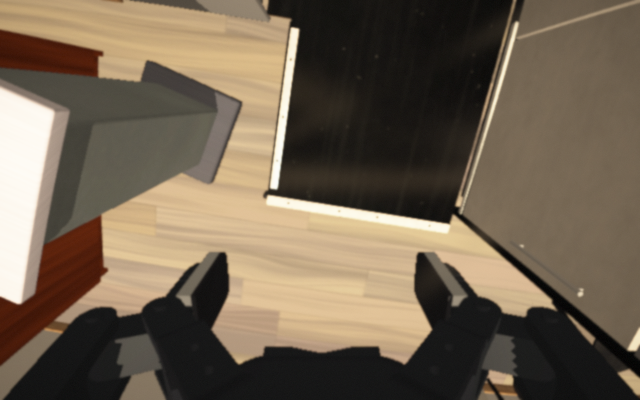

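The scene view shows the hopper at about (271,205). In the top view the hopper is near (364,266), the white-marked wing at (403,278) and the red pad at (370,313). I'll zoom in on these.

```bash
python3 - <<'E'
import cv2
a=cv2.imread("pics/top0.png")[200:340,290:440]; cv2.imwrite("pics/top0z.png",cv2.resize(a,None,fx=4,fy=4,interpolation=cv2.INTER_CUBIC))
a=cv2.imread("pics/scene0.png")[170:300,220:340]; cv2.imwrite("pics/scene0z.png",cv2.resize(a,None,fx=4.5,fy=4.5,interpolation=cv2.INTER_CUBIC))
E
```

```text
(no output)
```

View pics/top0z.png

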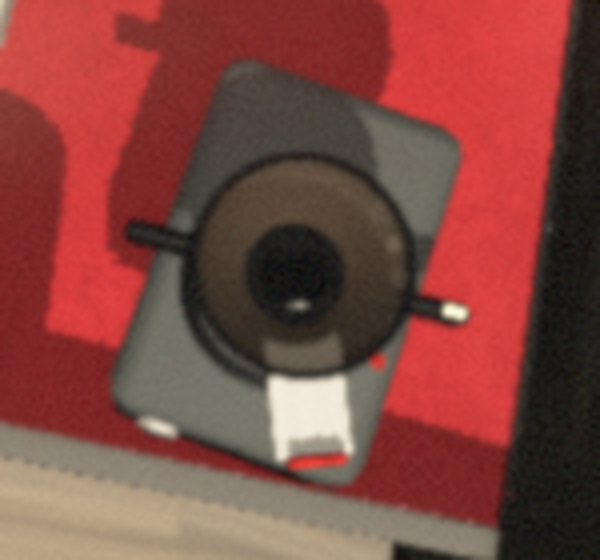

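View pics/scene0z.png

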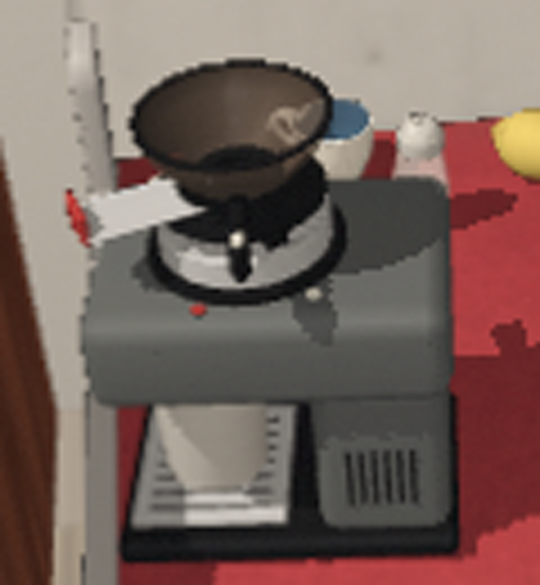

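```bash
cat > h.py <<'E'
import cv2, numpy as np, json
np.set_printoptions(precision=4,suppress=True)
def ray(d,uv,T=None):
    p=cv2.undistortPoints(np.array([[uv]],float),d["K"],np.array(d["dist"]))[0,0]
    M=np.linalg.inv(d["world_to_cam"]) if T is None else T
    return M[:3,3], M[:3,:3]@np.array([p[0],p[1],1])
def atz(d,uv,z,T=None):
    o,v=ray(d,uv,T); return o+v*(z-o[2])/v[2]
def proj(d,P):
    M=d["world_to_cam"]; return cv2.projectPoints(np.array(P,float).reshape(-1,1,3),cv2.Rodrigues(M[:3,:3])[0],M[:3,3],d["K"],np.array(d["dist"]))[0][:,0]
E
python3 - <<'E'
from h import *
from cell import r,viewer
t=viewer.capture("top"); s=viewer.capture("scene")
T=lambda u,v:(290+u/4,200+v/4); S=lambda u,v:(220+u/4.5,170+v/4.5)
print("rim",atz(t,T(303,265),.2687),atz(s,S(231,127),.2687))
print("tip",atz(t,T(455,313),.243),atz(s,S(238,240),.243))
print("reddot",atz(t,T(377,362),.184),atz(s,S(198,311),.184))
print("whitedot",atz(s,S(313,294),.184))
print("pad",atz(t,T(318,461),.236),atz(s,S(78,218),.2307))
E
```

```text
rim [0.531  0.0409 0.2687] [0.5362 0.0281 0.2687]
tip [ 0.5469 -0.0337  0.243 ] [ 0.5495 -0.0313  0.243 ]
reddot [ 0.5174 -0.0173  0.184 ] [ 0.5195 -0.0152  0.184 ]
whitedot [0.5761 0.0026 0.184 ]
pad [ 0.4578 -0.0055  0.236 ] [ 0.4597 -0.0025  0.2307]
```

```bash
cat >> h.py <<'E'
def overlay(d,c,aw,z0,name,crop,f):
    im=d["image"].copy(); x0,y0,x1,y1=crop; im=cv2.resize(im[y0:y1,x0:x1],None,fx=f,fy=f,interpolation=cv2.INTER_CUBIC)
    def pl(P,col):
        q=(proj(d,P)-[x0,y0]+.5)*f
        cv2.polylines(im,[np.int32(q*16)],False,col,1,cv2.LINE_AA,4)
    th=np.linspace(0,2*np.pi,80)
    ring=lambda R,z:np.c_[c[0]+R*np.cos(th),c[1]+R*np.sin(th),0*th+z]
    pl(ring(.052,z0+.051),(0,255,0)); pl(ring(.046,.205),(255,255,0))
    rad=lambda a,r1,r2,z:[[c[0]+q*np.cos(a),c[1]+q*np.sin(a),z] for q in(r1,r2)]
    for k in (0,np.pi): pl(rad(aw+k,.032,.084,z0+.025),(255,0,255))
    a=aw-np.radians(70); pl(rad(a,.062,.092,z0+.013),(255,0,0))
    cv2.imwrite(name,im)
E
python3 - <<'E'
from h import *
from cell import r,viewer
t=viewer.capture("top"); s=viewer.capture("scene")
c=(.531,.042); aw=np.arctan2(-.0325-.042,.548-.531);print(np.degrees(aw))
overlay(t,c,aw,.2177,"pics/ot0.png",(290,200,440,340),4)
overlay(s,c,aw,.2177,"pics/os0.png",(220,170,340,300),4.5)
E
```

```text
-77.14588263101106
```

View pics/ot0.png

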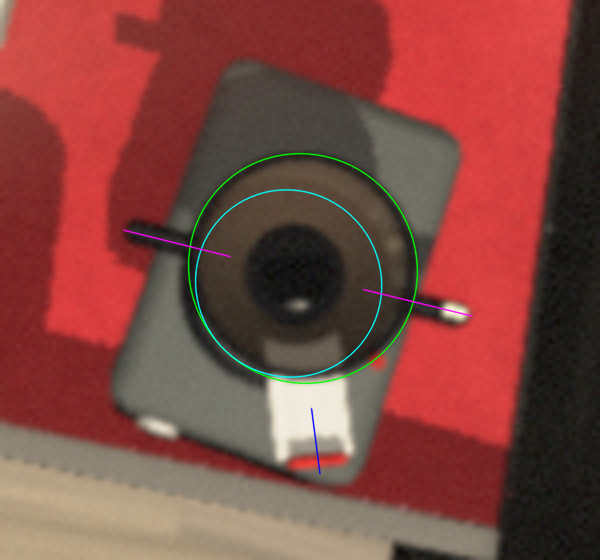

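View pics/os0.png

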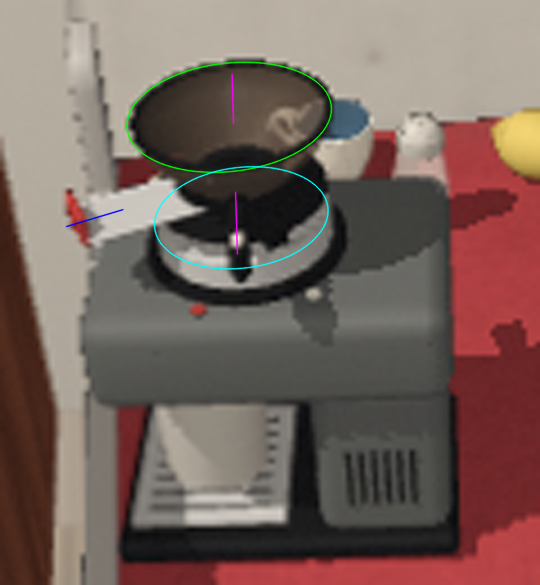

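The overlay fits both views. The axis is at about (0.531, 0.0415) and the wing at -77°. From the dots, locked is about -102° and open about -41°. I'll approach above the wing with the jaws straddling it loosely.

```bash
cat >> h.py <<'E'
C=np.array([.531,.0415])
from scipy.spatial.transform import Rotation as Ro
def pose(deg,z,R=.073):
    a=np.radians(deg); p=[C[0]+R*np.cos(a),C[1]+R*np.sin(a),z]
    t=a+np.pi  # tool x angle (inward)
    q=[np.cos(t/2),np.sin(t/2),0,0]
    return p,q
E
python3 - <<'E'
from h import *
from cell import r,viewer
p=r.read_tcp_pos()
for a in (-77,-37,-108): print(a,r.ik(*pose(a,.21)),r.ik(*pose(a,.33)))
r.move_l([p[0],p[1],.36],rate=.25)
r.reach(*pose(-77,.34))
r.move_gripper(.026,20)
print(r.read_time(),r.read_tcp_pos(),r.read_gripper_width(),r.read_wrist_force())
cv2.imwrite("pics/w1.png",viewer.capture("wrist")["image"]); cv2.imwrite("pics/t1.png",cv2.resize(viewer.capture("top")["image"][180:350,270:450],None,fx=3.3,fy=3.3,interpolation=cv2.INTER_CUBIC))
E
```

```text
-77 [-0.1214  0.1246  1.3661 -0.      1.6509 -0.3483] [-0.1214  0.1201  1.1339 -0.      1.8875 -0.3483]
-37 [-0.0668  0.2406  1.2354 -0.      1.6656 -0.9918] [-0.0668  0.2413  0.9975 -0.      1.9028 -0.9918]
-108 [-0.1274  0.0145  1.4816 -0.      1.6455  0.1868] [-0.1274  0.0083  1.2508 -0.      1.8825  0.1868]
3.6167 [ 0.5474 -0.0296  0.34  ] 0.025976617856590927 [ 0.0001 -0.2803 -0.3441]
```

View pics/w1.png

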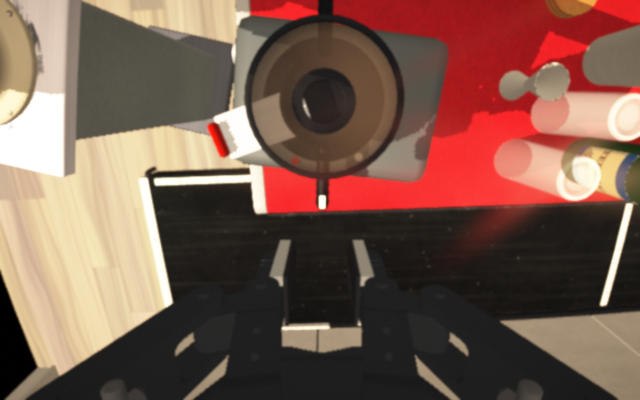

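View pics/t1.png

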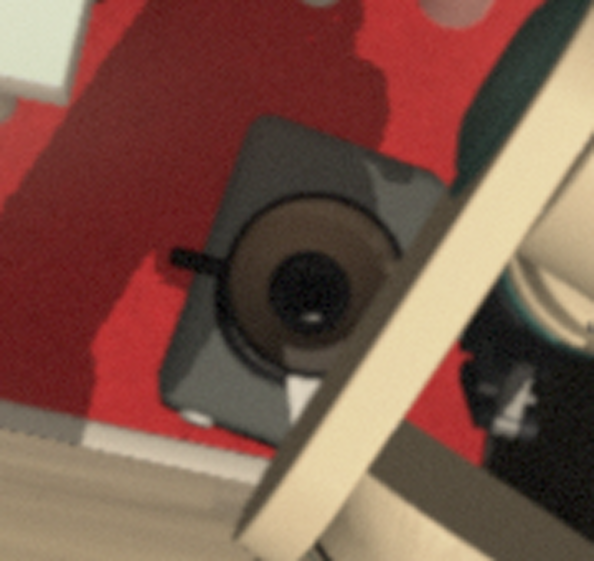

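In the wrist view the wing at (322,202) lies straight up the image, centred between the jaws, with the rim centre at about (324,97). I'll check those against my estimate, then descend.

```bash
python3 - <<'E'
from h import *
from cell import r,viewer
M=np.eye(4);M[:3,:3]=Ro.from_quat(r.read_ee_rot()).as_matrix();M[:3,3]=r.read_tcp_pos()
d=viewer.capture("wrist");M=M@d["hand_eye"]
print(atz(d,(324,97),.2687,M),atz(d,(322,202),.243,M),atz(d,(295,161),.184,M),atz(d,(359,157),.184,M))
hit=r.move_l(pose(-77,.211)[0],rate=.1,stop_force=8)
print(hit,r.read_time(),r.read_tcp_pos(),r.read_wrist_force())
cv2.imwrite("pics/w2.png",viewer.capture("wrist")["image"])
cv2.imwrite("pics/s2.png",cv2.resize(viewer.capture("scene")["image"][130:300,200:380],None,fx=3.3,fy=3.3,interpolation=cv2.INTER_CUBIC))
E
```

```text
[0.5323 0.0461 0.2687] [ 0.5489 -0.0309  0.243 ] [ 0.5192 -0.0151  0.184 ] [0.5772 0.0023 0.184 ]
False 5.2083 [ 0.5477 -0.0297  0.2118] [-0.4749 -0.8697 -1.1038]
```

View pics/w2.png

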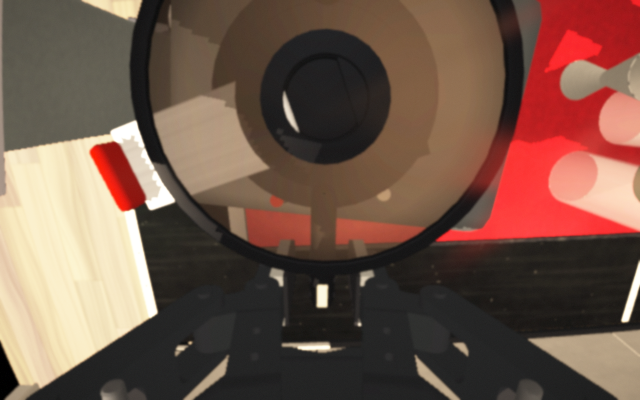

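View pics/s2.png

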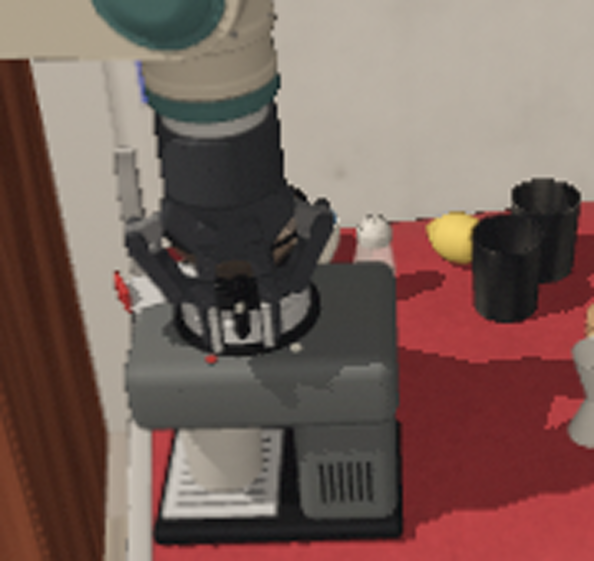

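The jaws straddle the wing cleanly, at (322,295) between the pads, with no contact force. Now I'll turn counter-clockwise.

```bash
cat >> h.py <<'E'
def arc(r,a0,a1,z,step=6,rate=.05,stop=20,log=True):
    n=max(1,int(np.ceil(abs(a1-a0)/step)))
    for a in np.linspace(a0,a1,n+1)[1:]:
        p,q=pose(a,z); hit=r.move_l(p,q,rate=rate,stop_force=stop)
        P=np.array(r.read_tcp_pos()); f=np.array(r.read_wrist_force())
        aa=np.arctan2(P[1]-C[1],P[0]-C[0]); t=np.array([-np.sin(aa),np.cos(aa),0])
        if log: print(f"cmd {a:.1f} at {np.degrees(aa):.1f} hit {hit} Ft {f@t:.1f}",f,f"t={r.read_time():.2f}")
        if hit: return np.degrees(aa)
    return None
E
python3 - <<'E'
from h import *
from cell import r,viewer
r.move_gripper(.018,20); print(r.read_gripper_width(),r.read_wrist_force())
print(arc(r,-77,-40,.211))
cv2.imwrite("pics/w3.png",viewer.capture("wrist")["image"])
cv2.imwrite("pics/s3.png",cv2.resize(viewer.capture("scene")["image"][130:300,200:380],None,fx=3.3,fy=3.3,interpolation=cv2.INTER_CUBIC))
E
```

```text
0.01769585876498628 [-0.4661 -0.6338  0.2918]
cmd -71.7 at -71.7 hit False Ft -0.2 [-0.3199  0.476   0.7807] t=5.84
cmd -66.4 at -66.5 hit False Ft -0.6 [-0.3525 -0.8004  0.6584] t=6.12
cmd -61.1 at -61.3 hit False Ft 0.1 [ 0.3453 -0.3656  0.0641] t=6.41
cmd -55.9 at -55.9 hit False Ft 0.2 [0.2207 0.0703 0.6793] t=6.69
cmd -50.6 at -50.6 hit False Ft -0.4 [-0.443  -0.0644 -0.7242] t=6.97
cmd -45.3 at -45.4 hit False Ft -0.7 [-0.3037 -0.6913  0.4521] t=7.26
cmd -40.0 at -40.2 hit False Ft -0.1 [-0.5103  0.3582  0.5592] t=7.54
None
```

View pics/w3.png

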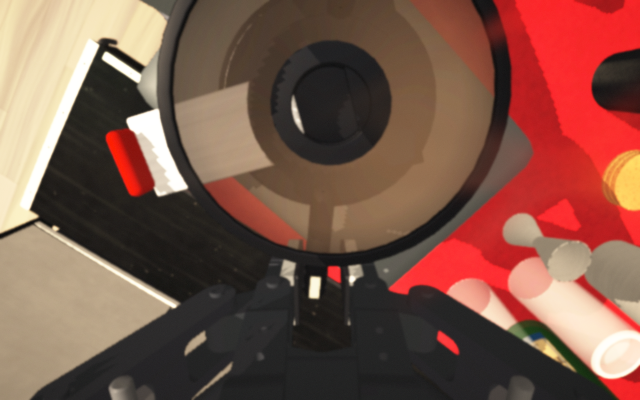

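View pics/s3.png

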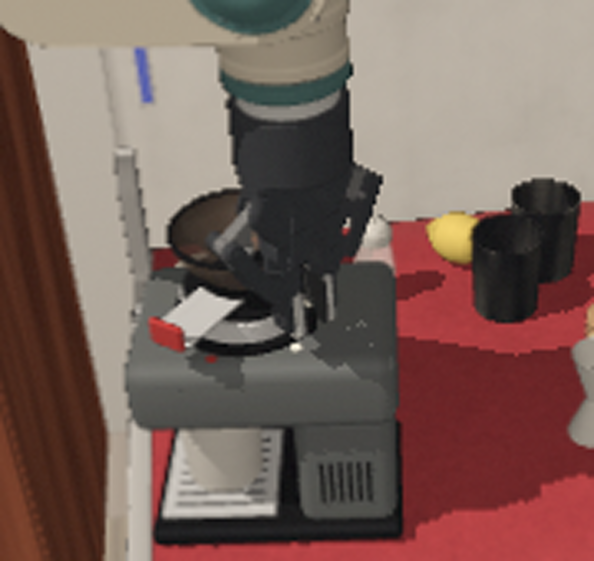

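Rim width in the wrist view shrank from about 392 to 347 px. That puts it about 10 mm lower, so the hopper has dropped in. Now I'll turn clockwise to the stop.

```bash
python3 - <<'E'
from h import *
from cell import r,viewer
p,q=pose(-40.,.206); print(r.move_l(p,q,rate=.05,stop_force=10))
h=arc(r,-40,-96,.206,step=7,stop=15)
if h is None: h=arc(r,-96,-112,.206,step=16,stop=15,rate=.03)
print(h,r.read_tcp_pos(),r.read_wrist_force(),r.read_torque())
cv2.imwrite("pics/w4.png",viewer.capture("wrist")["image"])
cv2.imwrite("pics/s4.png",cv2.resize(viewer.capture("scene")["image"][130:300,200:380],None,fx=3.3,fy=3.3,interpolation=cv2.INTER_CUBIC))
E
```

```text
False
cmd -47.0 at -47.0 hit False Ft 0.5 [0.2709 0.3892 1.26  ] t=8.22
cmd -54.0 at -53.9 hit False Ft -0.3 [-0.1452 -0.3068 -0.6004] t=8.54
cmd -61.0 at -60.9 hit False Ft -1.1 [-0.9084 -0.7293  0.8838] t=8.87
cmd -68.0 at -67.8 hit False Ft -0.3 [-0.1066 -0.4838 -1.1558] t=9.19
cmd -75.0 at -74.8 hit False Ft -0.1 [-0.2315  0.4207  0.2597] t=9.52
cmd -82.0 at -81.8 hit False Ft -0.5 [-0.5245  0.2208  0.3715] t=9.84
cmd -89.0 at -88.8 hit False Ft -0.0 [-0.033  -0.4084  0.6642] t=10.17
cmd -96.0 at -95.8 hit False Ft -0.1 [-0.0827  0.1018 -0.2358] t=10.49
cmd -112.0 at -105.6 hit True Ft 6.7 [ 6.7283 -0.7939 -0.3733] t=11.01
-105.61596194459968 [ 0.5116 -0.0278  0.2061] [ 6.7283 -0.7939 -0.3733] [-0.0802 -1.0518  0.0458]
```

View pics/w4.png

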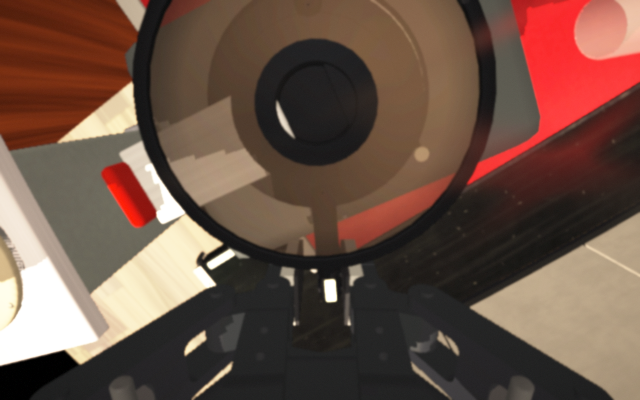

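View pics/s4.png

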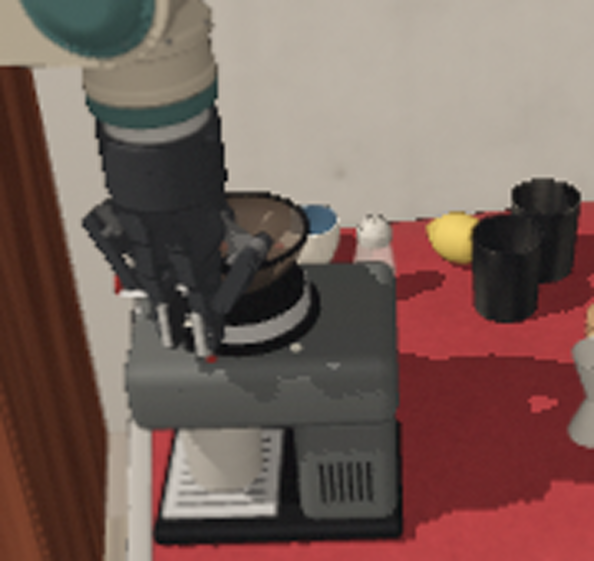

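The stop was met at tool angle -105.6°, so with the jaw gap the wing is at about -102°, as expected from the red dot. I'll press once more to be sure, back off and check from above.

```bash
python3 - <<'E'
from h import *
from cell import r,viewer
print(arc(r,-105.6,-112,.206,step=7,stop=20,rate=.03))
p,q=pose(-104,.206); r.move_l(p,q,rate=.05)
print(r.read_wrist_force())
p,q=pose(-104,.34); r.move_l(p,q,rate=.2)
M=np.eye(4);M[:3,:3]=Ro.from_quat(r.read_ee_rot()).as_matrix();M[:3,3]=r.read_tcp_pos()
d=viewer.capture("wrist");cv2.imwrite("pics/w5.png",d["image"]); np.save("M5.npy",M@d["hand_eye"])
r.move_gripper(0,20)
p,q=pose(-172.5,.34,.125); print(r.ik(p,q)); r.reach(p,q)
t=viewer.capture("top"); s=viewer.capture("scene")
overlay(s,C,np.radians(-102),.205,"pics/os5.png",(200,150,340,300),4)
cv2.imwrite("pics/w6.png",viewer.capture("wrist")["image"])
print(r.read_time(),r.read_tcp_pos())
E
```

```text
cmd -112.0 at -105.7 hit True Ft 8.9 [ 9.0443 -0.5322 -0.5545] t=11.32
-105.6645358701326
[ 0.2443  0.3452 -0.0209]
[-0.0288 -0.2752  1.4881 -0.      1.9287  1.4111]
14.0917 [0.4073 0.025  0.3399]
```

View pics/w5.png

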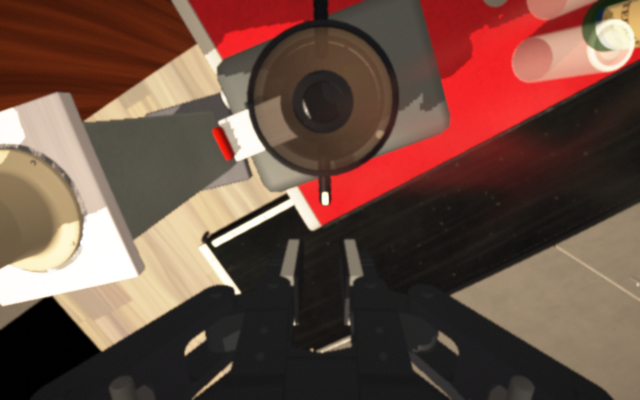

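View pics/os5.png

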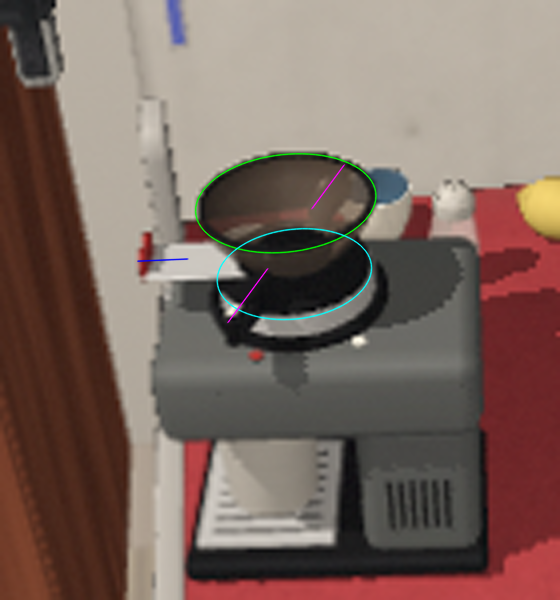

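View pics/w6.png

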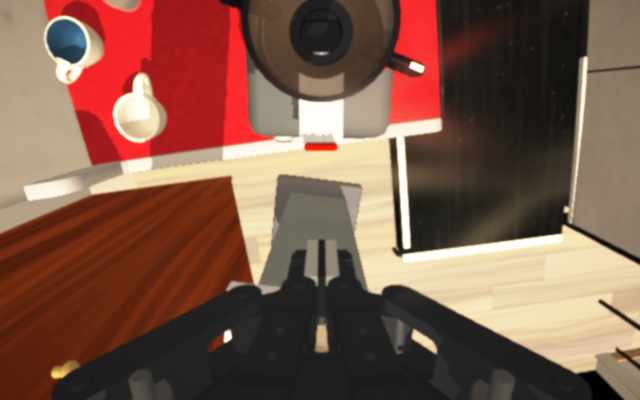

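The overlay fits with the hopper flush (z0 = 0.205) and the wing over the red dot. In the wrist view the red pad is at (321,147), centred in front of the closed fingers. Now I'll push the shutter.

```bash
python3 - <<'E'
from h import *
from cell import r,viewer
p,q=pose(-172.5,.211,.125); print(r.move_l(p,q,rate=.12,stop_force=8))
p,q=pose(-172.5,.211,.085); print(r.move_l(p,q,rate=.04,stop_force=10),r.read_tcp_pos(),r.read_wrist_force())
p,q=pose(-172.5,.211,.064); print(r.move_l(p,q,rate=.02,stop_force=10))
P=r.read_tcp_pos(); print(P,np.hypot(*(P[:2]-C)),r.read_wrist_force(),r.read_time())
cv2.imwrite("pics/w7.png",viewer.capture("wrist")["image"])
s=viewer.capture("scene")
cv2.imwrite("pics/s7.png",cv2.resize(s["image"][130:300,200:380],None,fx=3.3,fy=3.3,interpolation=cv2.INTER_CUBIC))
E
```

```text
False
False [0.4467 0.0304 0.2109] [-0.1739 -0.2726 -0.1322]
True
[0.462  0.0324 0.2104] 0.0696011037151677 [-0.4808 -0.9325 -0.0003] 17.25
```

View pics/w7.png

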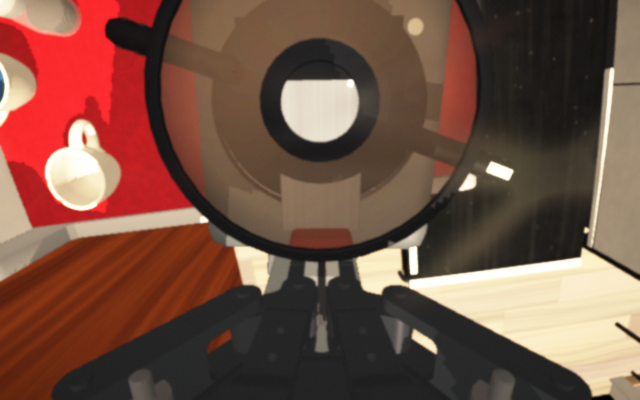

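View pics/s7.png

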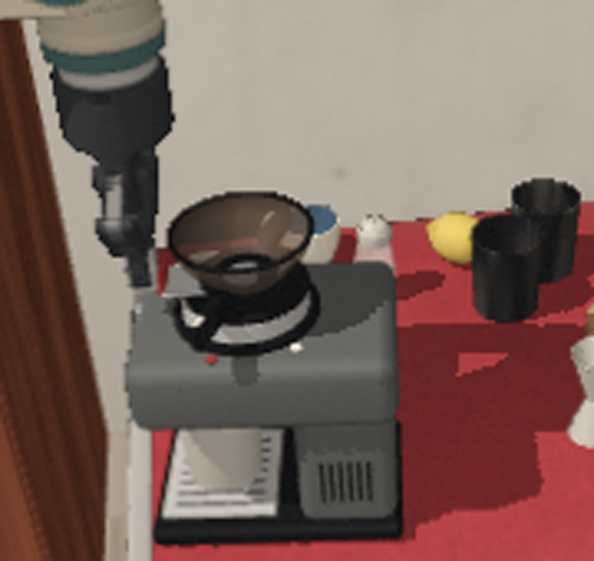

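The throat now shows plate across nearly all of it (centre 320,100), with a dark sliver at the far side, and the push stopped at r = 0.0696 with little residual force. I'll push again to make sure of the stop.

```bash
python3 - <<'E'
from h import *
from cell import r,viewer
def st(): P=r.read_tcp_pos(); print(P,np.hypot(*(P[:2]-C)),r.read_wrist_force(),r.read_time())
p,q=pose(-172.5,.211,.060); print(r.move_l(p,q,rate=.02,stop_force=18)); st()
r.dwell(.2); st()
cv2.imwrite("pics/w8.png",viewer.capture("wrist")["image"])
p,q=pose(-172.5,.211,.125); r.move_l(p,q,rate=.1)
p,q=pose(-172.5,.34,.125); r.move_l(p,q,rate=.2); st()
d=viewer.capture("wrist");cv2.imwrite("pics/w9.png",d["image"])
s=viewer.capture("scene"); overlay(s,C,np.radians(-102),.205,"pics/os9.png",(200,150,340,300),4)
E
```

```text
True
[0.4619 0.0325 0.2095] 0.06968953925729592 [-1.4513  0.4881  0.4272] 17.6417
[0.4618 0.0325 0.2092] 0.06974162920509908 [0.1661 0.1832 0.8231] 17.8417
[0.407  0.0252 0.3386] 0.12502765991437154 [ 0.3053 -0.3215 -0.0116] 19.3833
```

View pics/w8.png

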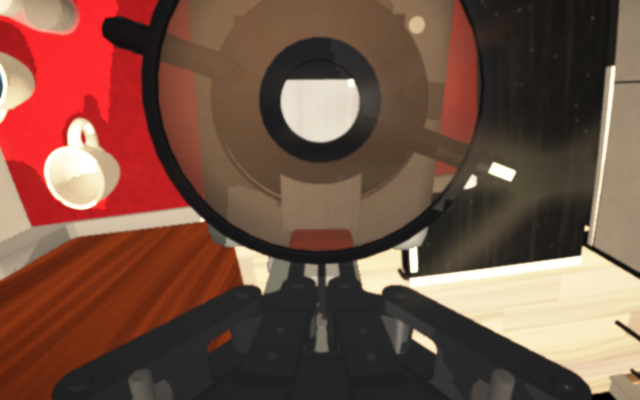

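View pics/w9.png

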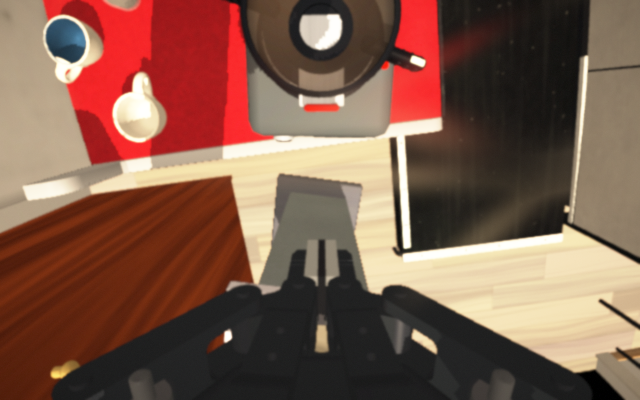

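View pics/os9.png

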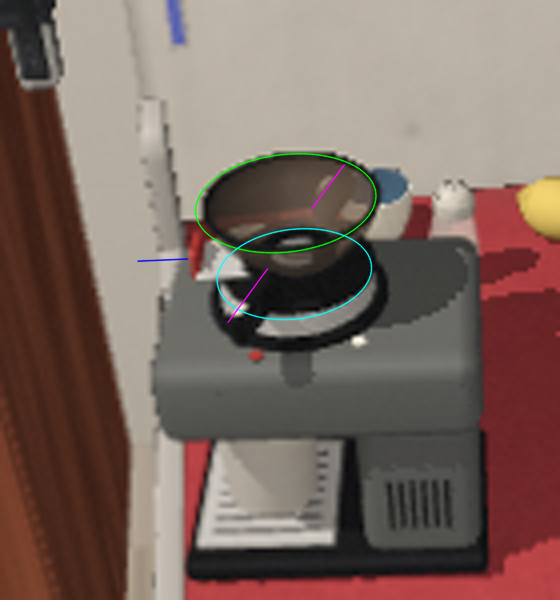

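```bash
python3 - <<'E'
from h import *
from cell import r,viewer
M=np.eye(4);M[:3,:3]=Ro.from_quat(r.read_ee_rot()).as_matrix();M[:3,3]=r.read_tcp_pos()
d=viewer.capture("wrist");M=M@d["hand_eye"]
for f in("w6","w9"):
    im=cv2.imread(f"pics/{f}.png").astype(int)[80:165,300:345]
    m=(im[...,2]>150)&(im[...,1]<60)&(im[...,0]<60)
    ys,xs=np.nonzero(m);print(f,xs.min()+300,xs.max()+300,ys.min()+80,ys.max()+80)
    for y in (ys.min()+79.5,ys.max()+80.5):
        for z in(.208,.228): P=atz(d,(321.5,y),z,M); print(y,z,P,np.hypot(*(P[:2]-C)))
im=cv2.imread("pics/w9.png")[0:170,220:440];cv2.imwrite("pics/w9z.png",cv2.resize(im,None,fx=3.5,fy=3.5,interpolation=cv2.INTER_CUBIC))
E
```

```text
w6 306 335 144 149
143.5 0.208 [0.4462 0.0308 0.208 ] 0.08549692625784742
143.5 0.228 [0.4486 0.0311 0.228 ] 0.08300440832221968
149.5 0.208 [0.4411 0.0301 0.208 ] 0.09060431280567588
149.5 0.228 [0.444  0.0305 0.228 ] 0.08773635167862877
w9 305 322 105 109
104.5 0.208 [0.4779 0.035  0.208 ] 0.053460174709058395
104.5 0.228 [0.4781 0.035  0.228 ] 0.05332268517789945
109.5 0.208 [0.474  0.0345 0.208 ] 0.057461435204671986
109.5 0.228 [0.4744 0.0345 0.228 ] 0.057029811704180595
```

View pics/w9z.png

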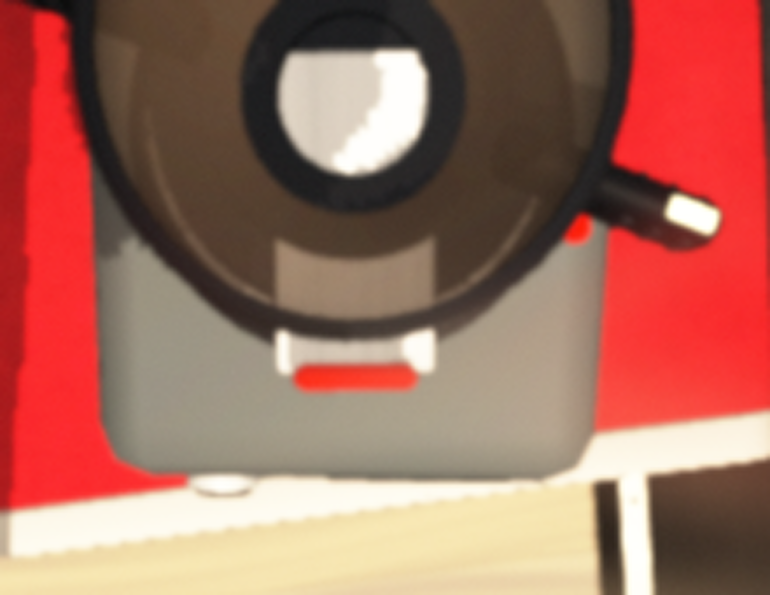

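```bash
python3 - <<'E'
from h import *
from cell import r,viewer
M=np.eye(4);M[:3,:3]=Ro.from_quat(r.read_ee_rot()).as_matrix();M[:3,3]=r.read_tcp_pos()
d=viewer.capture("wrist");M=M@d["hand_eye"]
for uv,z in (((417.7,61.4),.230),((384.9,65.7),.184)):
    P=atz(d,uv,z,M); v=P[:2]-C; print(P,np.hypot(*v),np.degrees(np.arctan2(v[1],v[0])))
M5=np.load("M5.npy")
for uv,z in (((325,198),.230),((379,134),.184)):
    P=atz(d,uv,z,M5); v=P[:2]-C; print(P,np.hypot(*v),np.degrees(np.arctan2(v[1],v[0])))
s=viewer.capture("scene")
S=lambda u,v:(200+u/4,150+v/4)
for uv,z in ((S(232,310),.230),(S(257,355),.184),(S(358,341),.184)):
    P=atz(s,uv,z); v=P[:2]-C; print(P,np.hypot(*v),np.degrees(np.arctan2(v[1],v[0])))
E
```

```text
[ 0.5183 -0.0312  0.23  ] 0.07380074083093759 -99.89966377796635
[ 0.5178 -0.0156  0.184 ] 0.05859466626003394 -102.98157573831409
[ 0.5157 -0.0316  0.23  ] 0.07465628289017491 -101.79318696933967
[0.5758 0.0026 0.184 ] 0.059330479004326316 -40.94605900384835
[ 0.515  -0.0316  0.23  ] 0.07479379093666311 -102.38416113566434
[ 0.5198 -0.0138  0.184 ] 0.05647525825943234 -101.4809598424719
[0.5759 0.0029 0.184 ] 0.05921039800507452 -40.670497625999175
```

```bash
python3 - <<'E'
import cv2,numpy as np
for f in("w6","w9"):
    g=cv2.imread(f"pics/{f}.png").astype(int)[40:90,395:435].min(2)
    w=np.clip(g-130,0,None); ys,xs=np.mgrid[40:90,395:435]; print(f,(xs*w).sum()/w.sum(),(ys*w).sum()/w.sum(),w.sum())
a=cv2.imread("pics/w6.png")[0:80,380:430];b=cv2.imread("pics/w9.png")[0:80,380:430]
cv2.imwrite("pics/cmp.png",cv2.resize(np.hstack([a,b]),None,fx=6,fy=6,interpolation=cv2.INTER_CUBIC))
E
```

```text
w6 416.45153135634416 66.79241614000972 10285
w9 417.4249625748503 60.80557634730539 10688
```

View pics/cmp.png

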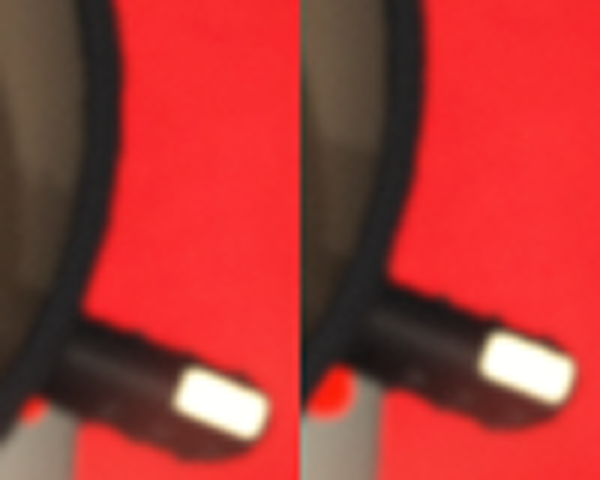

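The wing tip moved 6 px between the before and after pictures. I need to separate arm pose from hopper motion, so I'll register the static background.

```bash
python3 - <<'E'
import cv2,numpy as np
a=cv2.imread("pics/w6.png",0);b=cv2.imread("pics/w9.png",0)
def tm(n,x0,y0,x1,y1):
    t=a[y0:y1,x0:x1]; p=15; Y=max(0,y0-p);X=max(0,x0-p); s=b[Y:y1+p,X:x1+p]
    R=cv2.matchTemplate(s,t,cv2.TM_CCOEFF_NORMED);_,v,_,l=cv2.minMaxLoc(R); print(n,l[0]+X-x0,l[1]+Y-y0,round(v,3))
tm("cup",105,70,170,145);tm("blue",40,15,105,85);tm("grinder front",240,110,300,148);tm("grinder front R",345,110,400,148);tm("wing",395,50,430,82);tm("rim bot L",262,70,300,105);tm("rim bot R",345,70,382,105);tm("rim r",385,10,405,45);tm("otherwing",215,0,245,12);tm("tray",440,100,470,140)
from cell import r
from scipy.spatial.transform import Rotation as Ro
print(Ro.from_quat(r.read_ee_rot()).as_matrix())
E
```

```text
cup 0 0 0.993
blue -1 -1 0.994
grinder front -1 0 0.969
grinder front R 0 -1 0.982
wing 1 -6 0.995
rim bot L 0 -3 0.954
rim bot R -1 -3 0.968
rim r 0 -4 0.991
otherwing 2 0 0.708
tray 0 -1 0.992
[[ 9.91440482e-01  1.30547593e-01 -1.75978198e-03]
 [ 1.30547956e-01 -9.91441992e-01  9.24328193e-05]
 [-1.73265487e-03 -3.21377579e-04 -9.99998447e-01]]
```

The background is still (0–1 px). The hopper moved about 2 mm in its play and turned roughly 1.5° back during the push. I'll re-seat the wing against its stop, which is cheap with time in hand.

```bash
python3 - <<'E'
from h import *
from cell import r,viewer
r.move_gripper(.026,20)
r.reach(*pose(-100,.34))
cv2.imwrite("pics/w10.png",viewer.capture("wrist")["image"])
print(r.move_l(pose(-100,.206)[0],rate=.1,stop_force=8),r.read_wrist_force())
r.move_gripper(.018,20)
h=arc(r,-100,-112,.206,step=12,stop=15,rate=.03)
h=arc(r,h or -106,-114,.206,step=12,stop=20,rate=.03)
print(h,r.read_time())
# back off by opening, slowly, then centre and rise
a=-103
p,q=pose(a,.206); r.move_l(p,q,rate=.03)
r.move_gripper(.026,20); print(r.read_wrist_force())
p,q=pose(a,.34); r.move_l(p,q,rate=.2)
r.move_gripper(0,20)
p,q=pose(-172.5,.34,.125); r.reach(p,q); r.dwell(.3)
print(r.read_time(),r.read_tcp_pos())
d=viewer.capture("wrist");cv2.imwrite("pics/w11.png",d["image"])
s=viewer.capture("scene"); overlay(s,C,np.radians(-102),.205,"pics/os11.png",(200,150,340,300),4)
a=cv2.imread("pics/w6.png",0);b=cv2.imread("pics/w11.png",0)
def tm(n,x0,y0,x1,y1):
    t=a[y0:y1,x0:x1]; p=15; Y=max(0,y0-p);X=max(0,x0-p); s=b[Y:y1+p,X:x1+p]
    R=cv2.matchTemplate(s,t,cv2.TM_CCOEFF_NORMED);_,v,_,l=cv2.minMaxLoc(R); print(n,l[0]+X-x0,l[1]+Y-y0,round(v,3))
tm("cup",105,70,170,145);tm("grinder front R",345,110,400,148);tm("wing",395,50,430,82);tm("rim bot L",262,70,300,105);tm("rim bot R",345,70,382,105);tm("rim r",385,10,405,45)
im=b=cv2.imread("pics/w11.png")[0:170,220:440];cv2.imwrite("pics/w11z.png",cv2.resize(im,None,fx=3.5,fy=3.5,interpolation=cv2.INTER_CUBIC))
E
```

```text
False [ 0.0153  0.6037 -0.7373]
cmd -112.0 at -106.6 hit True Ft 7.8 [ 7.9228 -0.679  -1.0461] t=23.43
cmd -114.0 at -106.6 hit True Ft 9.3 [ 9.4378 -0.7947 -1.8928] t=23.67
-106.56481270146514 23.6667
[-0.8898  0.0561  0.4463]
26.9417 [0.4072 0.0251 0.3399]
cup 0 0 1.0
grinder front R 0 0 0.997
wing -2 1 0.982
rim bot L -2 -2 0.982
rim bot R -3 0 0.994
rim r -1 -3 0.991
```

View pics/w11z.png

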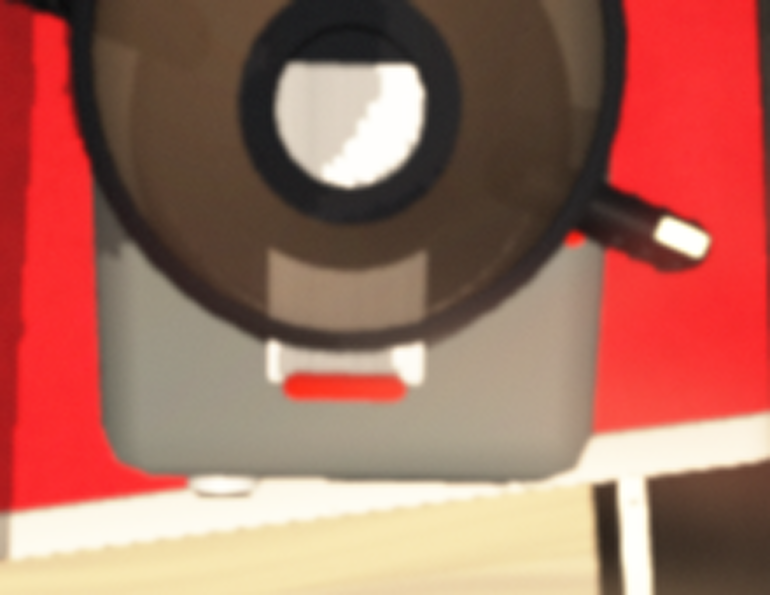

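View pics/os11.png

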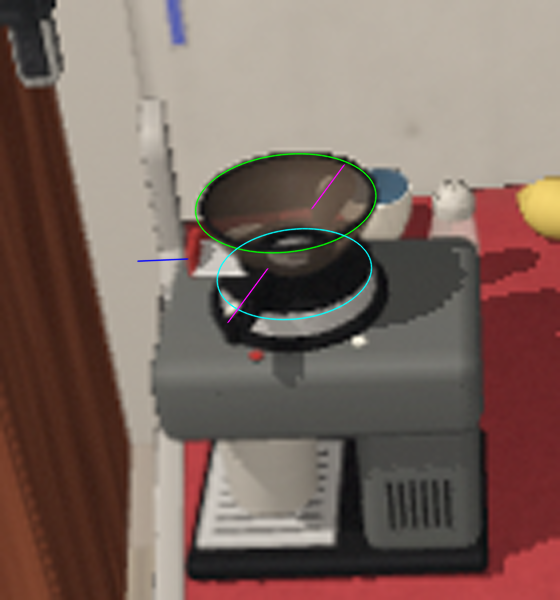

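```bash
python3 - <<'E'
from cell import r
print(r.read_time(),r.read_wrist_force()); r.close_job()
E
```

```text
27.0417 [-0.67086788 -0.01018654  0.09769809]
the job is handed in; nothing more can be done
```

The hopper is dropped in and locked at its stop, the shutter is in at its stop, and the job was handed in at about 27 s. I turned the hopper by the marked wing counter-clockwise until it dropped about 10 mm into the thread. I then turned it clockwise to the hard stop and pushed the red pad in until it met its stop twice at the same place.

**Lock:** In the pictures taken after locking, the wing lies over the red dot, at about −102° against −102° ± 1°. The rim fits the flush height in the scene overlay. I judged flushness only from that overlay, to roughly 1 mm.

**Disagreement, mended:** The shutter push moved the hopper about 2 mm in its play and turned the wing back about 1.5°. I pressed the wing clockwise to its stop again afterwards, with the shutter already in. The last picture shows the wing back within about 2 px of its locked position, and the shutter still in.

**Shutter:** The pad travelled about 30–32 mm in the pictures, against 30 mm expected. A thin dark strip stays visible at the far side of the throat with the plate at its stop.

**Other things on the bar:** The white cup and grinder did not shift in the last check. The blue cup, last checked before the re-seating, was within 1 px. I did not measure the other bystanders, but the arm never went near them. The dosing cup looks unchanged in the scene pictures. The gripper is clear of everything.

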